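# Slide a circuit board under the inspection microscope

### The arm

A 6-joint arm with a two-finger parallel gripper is mounted at the origin on the work surface. World frame = base frame: x ahead of the robot, y to its left, z up, the work surface at z = 0. Lengths are in m, angles in degrees, forces in N, time in s.
With the tool pointing down it reaches from about 0.35 to 0.875 m from the base axis. Payload 4.2 kg.
Tool frame: the origin (TCP) lies at the very end of the fingers, on their centre line; the grasp point (between the pads) lies 19 mm behind it (r.grip_point_offset is the distance from the TCP to the grasp point, in m); z points along the fingers, y is the line along which they close (so a half turn about z gives the same grasp; the last joint's range is limited). The gripper opens to 87 mm and grips with 3 to 60 N. Pads are 19 mm wide; open, the fingers measure 117 mm over their backs; the gripper's body (75 mm by 190 mm) begins 51 mm behind the grasp point.
Start: joints at [89.301, 22.042, 0.453, 0, -68.411, -14.817], TCP at [0.167, 0.602, 0.223] pointing down, gripper open.
Joint ranges: [-179.83, 179.83], [-69.29, 118.12], [-61.27, 80.66], [-181.25, 117.63], [-171.15, -9.14], [-177.46, 177.46]. Speed limits (degrees/s): [159.86, 159.86, 180, 180, 180, 180].

### API

Orientations are given as a 3x3 rotation matrix whose columns are the frame's x, y, z axes.
In Python, from station import r, cams gives the robot as it stands. The module is installed in compiled form; this text tells all that it offers.
- The arm moves only by the shell command python3 -m handwheel 'ROWS'. ROWS is JSON, a list that holds one entry, the list of rows, each a list of 7 numbers: the turn, a rotation vector about the tool's x, y, z in units of 6 degrees (1.0 is 6 degrees), then the shift along the tool's x, y, z in m, then the finger opening in m, from 0 to 0.087. In form: [[[ax, ay, az, x, y, z, jaw], ...]]. A call has 1 to 12 rows; each row shifts and turns the commanded pose from where the row before left it, along the tool's axes as they then stand; what a row does not reach is not made up. A row lasts 1/10 s, in which the tool goes at most 50 mm and 8.59 degrees, less where a joint would pass 70% of its speed; a pose out of reach is approached as far as the arm can. A call with a gripper value outside its range is refused whole. The fingers move at their own pace and stop on an object; the grip force is fixed at half the most. Time passes only in rows, so rows that do not move let the fingers close. It gives the time, the measured TCP pose, the force, the opening and the grip force at its end, in the units of the state.
- r.sense(): the state, without advancing time (a new reading comes with each control period).
- cams.capture(name): name is "scene" or "top" or "wrist"; returns the picture (480x640x3 uint8, red, green, blue); there is no depth.
- cams.get_calibration(name): a dict with "camera_matrix" (3x3 intrinsics, pixels), "rvec" (rotation vector, rad) and "tvec" (3), from world to camera coordinates, as OpenCV has them; the wrist camera has in their place "T_tool_cam" (4x4, takes a point from camera to tool coordinates, whose origin is the TCP and whose axes are the flange's). Camera axes: x right, y down, z forward; pixel columns grow to the right and rows downward; lengths in m; the calibration is good to about 2 mm. A picture is of the moment at which its call begins: read the wrist's pose just before it. get_calibration takes no time and is no camera call.
- r.finish_job(): hands the job in; it is judged then, once.
The state is a dict: "time_s": time; "joints": joint angles; "joint_velocities": joint speeds; "effort": joint torques, N m; "tcp_pos": TCP position; "ee_rot": TCP orientation; "wrist_force": force on the tool from outside, world axes, zero at the start; "moment": the same for the moment, N m; "gripper_width": opening from 0.0 (shut) to 1.0 (fully open); "gripper_force": force on a finger pad.
Only numpy, scipy, OpenCV 4.12 (cv2) and the standard library are available. Lean on these libraries where they do the work, as an engineer would, in place of code of your own. Each camera call takes 0.05 s, during which the arm holds its last target. There are 200 camera calls.

### The job

Pick the circuit-board carrier off the mat by its black handle and put it, nose first, into the guide track of the inspection stage. Slide it along under the microscope's low ring light until its nose is right up against the end stop, lying flat on the track, and let go. Do not bump the microscope, and leave the solder reel, the jar and the tip block as they are.

Things in the scene. Friction and masses are not known exactly. Their poses are not given: they have to be found in the camera images.
- carrier: Loose aluminium plate 170 (x) x 90 (y) x 8 mm, about 0.3 kg, flat on the 2 mm thick bench mat, carrying a green circuit board with parts up to 22 mm high; a large flat black chip sits by the nose. Near the rear stands a black block handle, 42 (x) x 24 (y) mm, top 54 mm over the underside: grip across its 24 mm. Origin: centre of the underside; +x to the nose, z up.
- handle (a point): On the carrier: point in the middle of the black handle (carrier x = -50 mm, y = 0), 34 mm above the carrier's underside, 20 mm below the handle's top. Axes as the carrier. The carrier's centre of mass lies about 32 mm ahead of it.
- nose (a point): On the carrier: middle of its straight front edge, at the underside (x = +85 mm). Same axes as the carrier.
- stage: Fixed dark base plate 360 (x) x 160 (y) x 12 mm; its top is the track floor. Origin: centre of the underside; +x is the slide direction, z up. Two aluminium rails 14 mm high: inner faces 98 mm apart from x = -20 to the stop at +120 mm, flaring to 128 mm apart at x = -160 mm (lead-in). Open above for x below +50 mm. The carrier goes in nose towards +x.
- stop (a point): On the stage: middle of the 20 mm high stop bar's contact face, at track floor level (stage x = +120, y = 0, z = 12 mm). Axes as the stage. With the carrier home, the nose point lies here.
- light_edge (a point): On the stage: middle of the lower front edge of the ring light, the overhang (stage x = +50 mm), 45 mm above the track floor. With the carrier home, the handle's centre lies 65 mm in front of it. Axes as the stage.
- scope: Fixed white and black microscope standing with the stage; same origin and axes. Flat ring light 130 mm wide over stage x = +50 to +150 mm, z = 57 to 87 mm (45 mm clear above the track floor). On it a barrel of 32 mm radius about x = +100 mm, up to z = 260 mm; arm and column behind, up to z = 280 mm and x = +275 mm.
- reel: Bystander: solder reel of 64 mm diameter on a black stand 90 by 80 mm, 80 mm high, loose. Origin: centre of its underside.
- jar: Bystander: jar of 60 mm diameter, 70 mm high, loose. Origin: centre of its underside.
- tipblock: Bystander: block with upright soldering tips, 100 by 70 by 58 mm, loose. Origin: centre of its underside.
Things that resemble listed ones, but are neither listed nor needed, are in the scene too. There is more than one size of the carrier; the job needs the larger.

How it is judged:
By the outcome, as a careful person would: the job done as asked, in the order asked, and still so for the second after the job is handed in, with the robot touching nothing.
It also fails if it takes over 38 s, if anything falls off the work surface, if the arm or the gripper's body presses on something with over 40 N, if the wrist force passes 120 N, or if a joint passes its speed limit or range.

## Working session

There is one attempt and no reset: what is moved stays moved. The work goes in short steps, Python scripts to look and compute and a shell command to move; the robot and the scene stay as the last step left them, time stands still between calls to the robot, and variables do not carry over. Pictures are saved under pics/ and viewed, at most 10 in all, crops included, and the job is handed in when it is done.

```bash
mkdir -p pics; python3 - <<'E'
from station import r,cams
import cv2,numpy as np
s=r.sense();print(s['time_s'],s['tcp_pos'],np.round(s['ee_rot'],3).tolist(),s['gripper_width'],r.grip_point_offset)
for n in("scene","top"):
    cv2.imwrite(f"pics/{n}0.png",cams.capture(n)[:,:,::-1])
    c=cams.get_calibration(n);print(n,np.round(c['camera_matrix'],1).tolist(),c['rvec'],c['tvec'])
print(np.round(cams.get_calibration("wrist")['T_tool_cam'],4).tolist(),cams.get_calibration("wrist")['camera_matrix'])
E
```

```text
0.0 [0.16700723 0.60166877 0.22147183] [[0.964, -0.268, -0.0], [-0.268, -0.964, -0.002], [0.0, 0.002, -1.0]] 0.9999249593881187 0.0187
scene [[466.5, 0.0, 324.9], [0.0, 466.5, 231.6], [0.0, 0.0, 1.0]] [ 1.95444543  1.3438494  -0.6054188 ] [-0.13270911 -0.35563065  1.54094684]
top [[522.9, 0.0, 321.9], [0.0, 522.9, 237.4], [0.0, 0.0, 1.0]] [ 2.15358275 -2.15278899  0.15308104] [-0.09192684  0.6142655   1.10633334]
[[-0.0004, -0.967, -0.2549, 0.0695], [1.0, -0.0003, -0.0005, -0.0008], [0.0004, -0.2549, 0.967, -0.1629], [0.0, 0.0, 0.0, 1.0]] [[392.09149257   0.         322.15817261]
 [  0.         392.09149257 237.67171806]
 [  0.           0.           1.        ]]
```

View pics/top0.png

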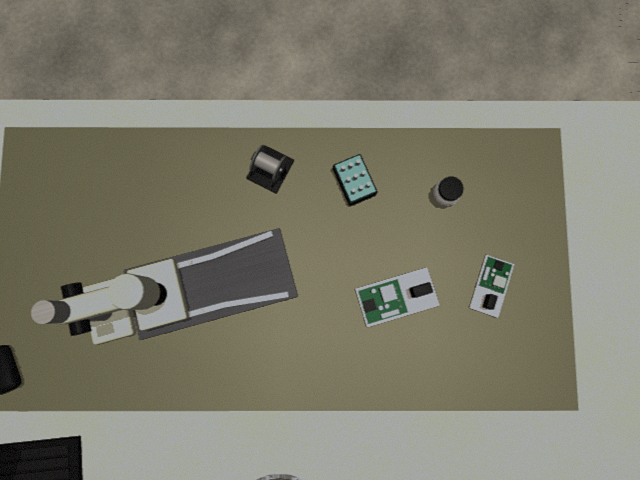

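View pics/scene0.png

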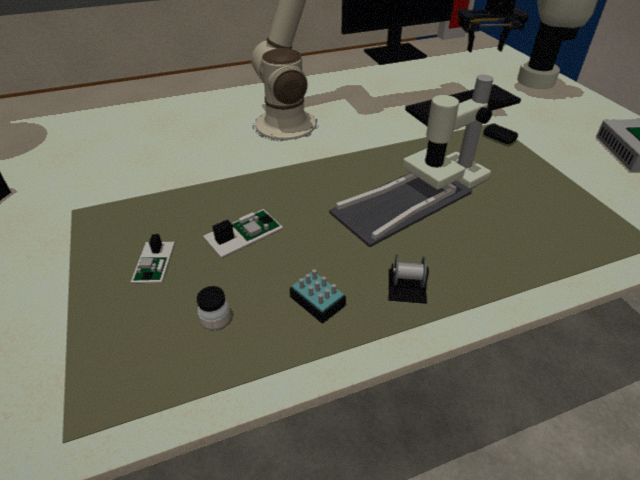

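Candidates for the carrier in the top picture are the large plate at (398,297), with its black handle at (421,290), and the small plate at (492,286). The large one measures about 81 px, or 170 mm, so it is the one I want. Its nose, by the black chip at (368,305), points left towards the stage. Next is a close crop to check this and measure.

```bash
python3 - <<'E'
import cv2,numpy as np
a=cv2.imread("pics/top0.png")[225:345,130:450];b=cv2.imread("pics/scene0.png")[145:250,200:480]
cv2.imwrite("pics/crop1.png",np.vstack([cv2.resize(x,(800,300),interpolation=cv2.INTER_CUBIC) for x in(a,b)]))
E
```

```text
(no output)
```

View pics/crop1.png

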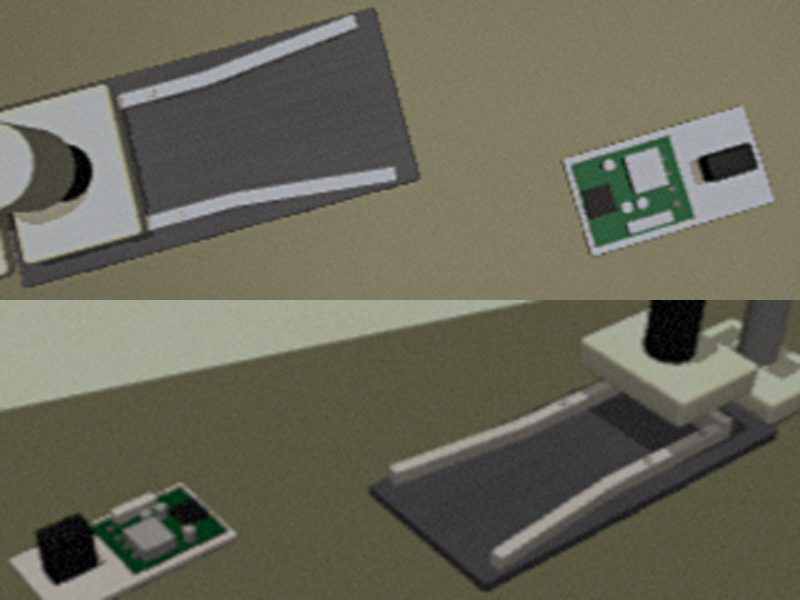

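The crop confirms the large carrier: chip at the nose, with plate corners in the top crop at (564,160), (593,255), (774,200) and (742,106). The handle top is near (729,161). The stage's rear corners are at (374,9) and (419,180), with a front corner at (23,285).

```bash
cat >h.py <<'E'
import numpy as np,cv2
from station import r,cams
def PM(n):
    c=cams.get_calibration(n);R=cv2.Rodrigues(np.array(c['rvec']))[0];return c['camera_matrix'],R,np.array(c['tvec']).reshape(3)
def wrist(s):
    c=cams.get_calibration("wrist");T=np.eye(4);T[:3,:3]=s['ee_rot'];T[:3,3]=s['tcp_pos'];M=np.linalg.inv(T@np.array(c['T_tool_cam']));return c['camera_matrix'],M[:3,:3],M[:3,3]
def ray(m,p):
    K,R,t=m;return -R.T@t,R.T@np.linalg.inv(K)@np.array([p[0],p[1],1.])
def atz(m,p,z):
    c,d=ray(m,p);return c+d*(z-c[2])/d[2]
def tri(m1,p1,m2,p2):
    A=[];b=[]
    for m,p in((m1,p1),(m2,p2)):
        c,d=ray(m,p);d/=np.linalg.norm(d);Q=np.eye(3)-np.outer(d,d);A.append(Q);b.append(Q@c)
    return np.linalg.lstsq(np.vstack(A),np.hstack(b),rcond=None)[0]
def fit(loc,w):
    loc=np.array(loc,float);w=np.array(w)[:,:2];lc=loc.mean(0);wc=w.mean(0);a=loc-lc;b=w-wc
    th=np.arctan2((a[:,0]*b[:,1]-a[:,1]*b[:,0]).sum(),(a*b).sum());c,s=np.cos(th),np.sin(th);R=np.array([[c,-s],[s,c]])
    t=wc-R@lc;return t,np.degrees(th),np.linalg.norm(loc@R.T+t-w,axis=1)*1e3
def proj(m,P):
    K,R,t=m;q=K@(R@np.array(P)+t);return q[:2]/q[2]
E
python3 - <<'E'
from h import *
T,S=PM("top"),PM("scene")
t=lambda u,v:(130+u/2.5-.3,225+v/2.5-.3)
s=lambda u,v:(200+u/2.857-.3,145+(v-300)/2.857-.3)
np.set_printoptions(precision=4,suppress=True)
c=[t(564,160),t(593,255),t(774,200),t(742,106)]
print("carrier",fit([[.085,-.045],[.085,.045],[-.085,.045],[-.085,-.045]],[atz(T,p,.010) for p in c]))
print("nose corners 3d",tri(T,c[0],S,s(236,535)),tri(T,c[1],S,s(182,485)))
print("handle top",tri(T,t(730,162),S,s(66,529)),atz(T,t(730,162),.056))
g=[t(374,9),t(419,180),t(23,285)]
print("stage",fit([[-.18,-.08],[-.18,.08],[.18,.08]],[atz(T,p,.014) for p in g]))
print("stage 3d",tri(T,g[0],S,s(485,585)),tri(T,g[1],S,s(372,488)))
E
```

```text
carrier (array([ 0.4857, -0.2593]), np.float64(106.75659135587367), array([1.7369, 1.7391, 1.1938, 1.9496]))
nose corners 3d [ 0.504  -0.1648  0.0075] [ 0.4202 -0.1897  0.0068]
handle top [ 0.5004 -0.3039  0.054 ] [ 0.4999 -0.3055  0.056 ]
stage (array([0.5166, 0.1567]), np.float64(104.84591734161224), array([1.5526, 0.4873, 1.7939]))
stage 3d [0.64   0.0059 0.0106] [ 0.4866 -0.0344  0.0084]
```

```bash
python3 -m handwheel '[[[0,0,0,0,0,-0.05,0.087],[0,0,0,0,0,-0.05,0.087],[0,0,0,0.0282,0.0393,0,0.087],[0,0,0,0.0282,0.0393,0,0.087],[0,0,0,0.0282,0.0393,0,0.087],[0,0,0,0.0282,0.0393,0,0.087],[0,0,0,0.0282,0.0393,0,0.087],[0,0,0,0.0282,0.0393,0,0.087],[0,0,0,0.0282,0.0393,0,0.087],[0,0,0,0.0282,0.0393,0,0.087],[0,0,0,0.0282,0.0393,0,0.087],[0,0,0,0.0282,0.0393,0,0.087]]]'; python3 -m handwheel '[[[0,0,0,0.0282,0.0393,0,0.087],[0,0,0,0.0282,0.0393,0,0.087],[0,0,0,0.0282,0.0393,0,0.087],[0,0,0,0.0282,0.0393,0,0.087],[0,0,0,0.0282,0.0393,0,0.087],[0,0,0,0.0282,0.0393,0,0.087],[0,0,0,0.0282,0.0393,0,0.087],[0,0,0,0.0282,0.0393,0,0.087],[0,0,0,0.0282,0.0393,0,0.087],[0,0,0,0.0282,0.0393,0,0.087],[0,0,1.37,0,0,0,0.087],[0,0,1.37,0,0,0,0.087]]]'
```

```text
time_s: 1.3
tcp_pos: [0.3335, 0.1461, 0.3225]
ee_rot: [[0.964, -0.266, 0.0], [-0.266, -0.964, 0.001], [0.0, -0.001, -1.0]]
wrist_force: [1.1, 1.1, -0.1]
gripper_width: 1.002
gripper_force: 0.0
time_s: 2.5
tcp_pos: [0.5002, -0.3075, 0.3205]
ee_rot: [[0.844, -0.537, -0.003], [-0.537, -0.844, 0.001], [-0.004, 0.001, -1.0]]
wrist_force: [-0.5, 0.3, -0.2]
gripper_width: 0.998
gripper_force: 0.0
```

```bash
python3 -m handwheel '[[[0,0,1.356,0,0,0,0.087],[0,0,1.356,0,0,0,0.087],[0,0,1.356,0,0,0,0.087],[0,0,1.356,0,0,0,0.087],[0,0,1.356,0,0,0,0.087],[0,0,0,0,0,0.035,0.087],[0,0,0,0,0,0.035,0.087],[0,0,0,0,0,0,0.087]]]'; python3 - <<'E'
from h import *
s=r.sense();im=cams.capture("wrist");cv2.imwrite("pics/w1.png",im[:,:,::-1])
import pickle;pickle.dump(s,open("w1.pkl","wb"))
m=wrist(s);print(s['tcp_pos'],np.round(s['ee_rot'],3).tolist())
E
```

```text
time_s: 3.3
tcp_pos: [0.4972, -0.3044, 0.2468]
ee_rot: [[0.298, -0.955, -0.011], [-0.955, -0.298, 0.006], [-0.009, 0.009, -1.0]]
wrist_force: [-1.1, -0.1, -0.6]
gripper_width: 1.0
gripper_force: 0.0
[ 0.49722444 -0.30441257  0.24682404] [[0.298, -0.955, -0.011], [-0.955, -0.298, 0.006], [-0.009, 0.009, -1.0]]
```

View pics/w1.png

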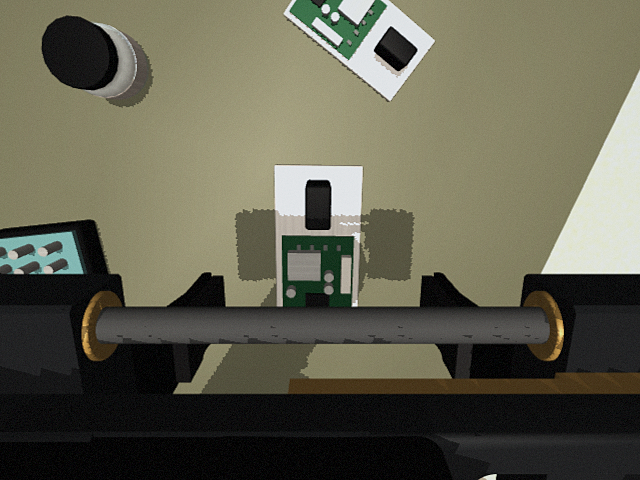

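```bash
python3 - <<'E'
from h import *
import pickle
m=wrist(pickle.load(open("w1.pkl","rb")));np.set_printoptions(precision=4,suppress=True)
a,b=atz(m,(275,165),.010),atz(m,(363,165),.010)
print(a,b,np.linalg.norm(a-b)); d=b-a
c,e=atz(m,(280,300),.010),atz(m,(357,300),.010);print(np.linalg.norm(c-e))
mid=(a+b)/2;f=(c+e)/2-mid;print("yaw by ends",np.degrees(np.arctan2(d[1],d[0]))%180-90+0,"axis",np.degrees(np.arctan2(f[1],f[0])))
for y in(181,190,215,228):print(y,atz(m,(318.5,y),.056))
y=np.radians(106.8);print("handle pred",mid[:2]+.035*np.array([np.cos(y),np.sin(y)]))
im=cv2.imread("pics/w1.png")[150:320,250:390];cv2.imwrite("pics/w1c.png",cv2.resize(im,(490,595),interpolation=cv2.INTER_CUBIC))
E
```

```text
[ 0.5519 -0.326   0.01  ] [ 0.4675 -0.3522  0.01  ] 0.0883747612406429
0.08493166779820911
yaw by ends -72.74871416772262 axis 106.95460738378398
181 [ 0.5072 -0.3291  0.056 ]
190 [ 0.5048 -0.3214  0.056 ]
215 [ 0.498  -0.2993  0.056 ]
228 [ 0.4944 -0.2876  0.056 ]
handle pred [ 0.4996 -0.3056]
```

View pics/w1c.png

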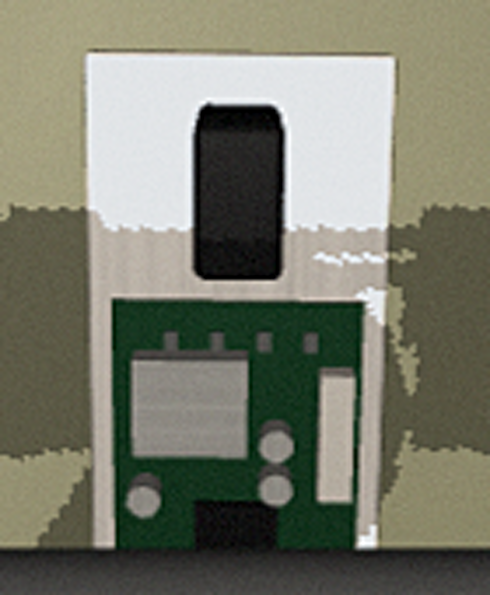

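The two cameras agree: handle at (0.4998, -0.3055), top at 0.054 to 0.056 m, yaw 106.9°. I'll correct the small tilt and go down.

```bash
python3 -m handwheel '[[[0.086,0.086,0.07,0,0,0,0.087],[0,0,0,0.0018,-0.002,0.045,0.087],[0,0,0,0,0,0.045,0.087],[0,0,0,0,0,0.045,0.087],[0,0,0,0,0,0,0.087],[0,0,0,0,0,0,0.087]]]'; python3 -c "
from h import *
s=r.sense();print(s['tcp_pos'],np.round(s['ee_rot'],4).tolist())"
```

```text
time_s: 3.95
tcp_pos: [0.5059, -0.3088, 0.1198]
ee_rot: [[0.292, -0.956, 0.014], [-0.956, -0.292, -0.008], [0.012, -0.011, -1.0]]
wrist_force: [0.7, -0.5, 0.8]
gripper_width: 1.001
gripper_force: 0.0
[ 0.5058526  -0.30883221  0.1198422 ] [[0.2922, -0.9563, 0.0137], [-0.9563, -0.2923, -0.0081], [0.0118, -0.0108, -0.9999]]
```

```bash
for i in 1 2; do python3 -c "
from h import *
s=r.sense();print(s['time_s'],s['tcp_pos'],np.round(s['ee_rot'],4).tolist(),s['joint_velocities'])"; python3 -m handwheel '[[[0,0,0,0,0,0,0.087],[0,0,0,0,0,0,0.087]]]' ;done
```

```text
3.95 [ 0.5058526  -0.30883221  0.1198422 ] [[0.2922, -0.9563, 0.0137], [-0.9563, -0.2923, -0.0081], [0.0118, -0.0108, -0.9999]] [ 0.05421097 -2.07324531  2.55198577  0.63989077  0.44562338  0.16742719]
time_s: 4.15
tcp_pos: [0.5062, -0.3087, 0.1209]
ee_rot: [[0.292, -0.956, 0.017], [-0.956, -0.292, -0.008], [0.013, -0.014, -1.0]]
wrist_force: [-0.4, 0.6, 0.3]
gripper_width: 0.998
gripper_force: 0.0
4.15 [ 0.50624923 -0.30867039  0.12094242] [[0.2917, -0.9564, 0.0171], [-0.9564, -0.2919, -0.0082], [0.0128, -0.014, -0.9998]] [-0.07690705  0.326872   -0.96280887 -0.36862626  0.18469703  0.14544673]
time_s: 4.35
tcp_pos: [0.5048, -0.3081, 0.1189]
ee_rot: [[0.291, -0.956, 0.013], [-0.957, -0.292, -0.007], [0.01, -0.011, -1.0]]
wrist_force: [-0.3, -0.0, 0.8]
gripper_width: 0.998
gripper_force: 0.0
```

```bash
python3 -m handwheel '[[[-0.11,-0.11,0,0,0,0,0.087],[0,0,0,-0.004,0.004,0.02,0.087],[0,0,0,0,0,0.02,0.087],[0,0,0,0,0,0,0.087],[0,0,0,0,0,0,0.087],[0,0,0,0,0,0,0.087]]]'; python3 -m handwheel '[[[0,0,0,0,0,0,0.087],[0,0,0,0,0,0,0.087]]]'
```

```text
time_s: 4.95
tcp_pos: [0.5002, -0.3057, 0.0787]
ee_rot: [[0.292, -0.956, -0.001], [-0.956, -0.292, 0.001], [-0.001, 0.001, -1.0]]
wrist_force: [0.8, 0.2, -0.0]
gripper_width: 0.999
gripper_force: 0.0
time_s: 5.15
tcp_pos: [0.4997, -0.3054, 0.0785]
ee_rot: [[0.292, -0.957, -0.002], [-0.957, -0.292, 0.001], [-0.002, 0.001, -1.0]]
wrist_force: [0.4, -0.3, -0.1]
gripper_width: 1.006
gripper_force: 0.0
```

```bash
python3 -m handwheel '[[[0,0,0,0,0,0.03,0.087],[0,0,0,0,0,0.028,0.087],[0,0,0,0,0,0,0.087],[0,0,0,0,0,0,0.0],[0,0,0,0,0,0,0],[0,0,0,0,0,0,0],[0,0,0,0,0,0,0],[0,0,0,0,0,0,0],[0,0,0,0,0,0,0]]]'; python3 -m handwheel '[[[0,0,0,0,0,0,0],[0,0,0,0,0,0,0],[0,0,0,0,0,0,0]]]'
```

```text
time_s: 6.05
tcp_pos: [0.4991, -0.3052, 0.02]
ee_rot: [[0.291, -0.957, -0.003], [-0.957, -0.291, 0.002], [-0.002, 0.002, -1.0]]
wrist_force: [0.2, -0.7, 0.7]
gripper_width: 0.54
gripper_force: 0.0
time_s: 6.35
tcp_pos: [0.4992, -0.3051, 0.0196]
ee_rot: [[0.291, -0.957, -0.003], [-0.957, -0.291, 0.002], [-0.002, 0.002, -1.0]]
wrist_force: [-0.4, -0.6, -0.5]
gripper_width: 0.27
gripper_force: 29.9
```

Gripped at 23.5 mm with 30 N. Next I lift, turn to the stage's yaw and carry to above the lead-in.

```bash
python3 -m handwheel '[[[0,0,0,0,0,-0.008,0],[0,0,0,0,0,-0.017,0],[0,0,0,0,0,-0.02,0],[0,0,0,0,0,-0.02,0],[0,0,0,0,0,-0.015,0],[0,0,0.34,0,0,0,0],[0,0,0,0,0,0,0]]]'; python3 -m handwheel '[[[0,0,0,0,0,0,0],[0,0,0,0,0,0,0]]]'
```

```text
time_s: 7.05
tcp_pos: [0.499, -0.3051, 0.1001]
ee_rot: [[0.257, -0.966, -0.003], [-0.966, -0.257, 0.002], [-0.003, 0.002, -1.0]]
wrist_force: [-0.3, -0.1, -2.9]
gripper_width: 0.273
gripper_force: 29.9
time_s: 7.25
tcp_pos: [0.4987, -0.3051, 0.099]
ee_rot: [[0.257, -0.966, -0.005], [-0.966, -0.258, 0.002], [-0.003, 0.004, -1.0]]
wrist_force: [-0.7, 0.6, -3.0]
gripper_width: 0.273
gripper_force: 29.9
```

```bash
python3 - <<'E'
from h import *
s=r.sense();R=np.array(s['ee_rot']);d=np.array([.5640,-.0221,.10])-s['tcp_pos']
print(s['tcp_pos'],np.round(R.T@d,4),np.degrees(np.arctan2(R[1,0],R[0,0])),s['wrist_force'],s['moment'])
T=PM("top");im=cv2.imread("pics/top0.png")
cv2.imwrite("pics/rail.png",cv2.resize(im[225:320,170:302],(792,570),interpolation=cv2.INTER_CUBIC))
E
```

```text
[ 0.49874783 -0.30509212  0.09901809] [-0.2566 -0.1359 -0.0006] -75.07828066451196 [-0.66743664  0.62290644 -2.96561525] [-0.01484276 -0.04649986  0.07594948]
```

View pics/rail.png

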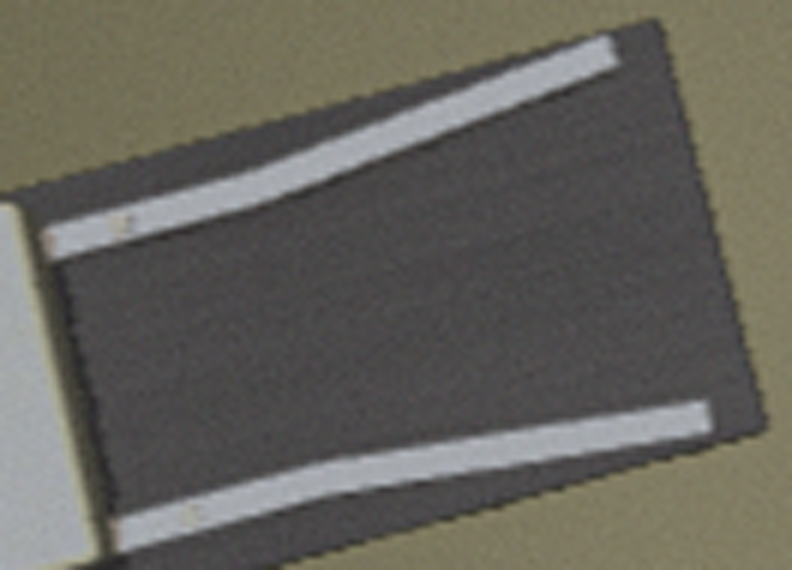

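The rails show clearly. Their inner edges are at (620,66), (265,205), (55,262) for the upper rail and (709,401), (340,460), (115,521) for the lower, in 6x crop pixels.

```bash
python3 - <<'E'
from h import *
T=PM("top");np.set_printoptions(precision=4,suppress=True)
f=lambda u,v:(170+u/6-.4,225+v/6-.4)
P=[((620,66),(-.16,-.064),.028),((709,401),(-.16,.064),.028),((265,205),(-.02,-.049),.028),((340,460),(-.02,.049),.028),((657,18),(-.18,-.08),.014),((768,430),(-.18,.08),.014)]
W=[atz(T,f(*p),z) for p,_,z in P]
print(fit([l for _,l,_ in P],W))
# straight part direction + centreline
a,b,c,d=[atz(T,f(*p),.028)[:2] for p in((200,225),(55,262),(300,471),(115,521))]
for u in(b-a,d-c):print(np.degrees(np.arctan2(u[1],u[0])))
n=np.array([-np.sin(np.radians(104.85)),np.cos(np.radians(104.85))])
print("lateral about stage est",[(q-[.5166,.1567])@n for q in(a,b,c,d)])
E
python3 -m handwheel '[[[0,0,0,-0.01,-0.005,0,0],[0,0,0,-0.02,-0.01,0,0],[0,0,0,-0.0253,-0.0135,0,0],[0,0,0,-0.0253,-0.0135,0,0],[0,0,0,-0.0253,-0.0135,0,0],[0,0,0,-0.0253,-0.0135,0,0],[0,0,0,-0.0253,-0.0135,0,0],[0,0,0,-0.0253,-0.0135,0,0],[0,0,0,-0.0253,-0.0135,0,0],[0,0,0,-0.0253,-0.0135,0,0],[0,0,0,-0.016,-0.009,0,0],[0,0,0,-0.008,-0.004,0,0]]]';  python3 -m handwheel '[[[0,0,0,0,0,0,0],[0,0,0,0,0,0,0],[0,0,0,0,0,0,0]]]'
python3 - <<'E'
from h import *
s=r.sense();cv2.imwrite("pics/top2.png",cams.capture("top")[:,:,::-1]);im=cv2.imread("pics/top2.png")
cv2.imwrite("pics/sc2.png",cams.capture("scene")[:,:,::-1]);b=cv2.imread("pics/sc2.png")
cv2.imwrite("pics/top2c.png",np.hstack([cv2.resize(x,(400,600),interpolation=cv2.INTER_CUBIC) for x in (im[150:390,190:350],b[110:350,270:430])]))
print(s['tcp_pos'],np.round(s['ee_rot'],3).tolist())
E
```

```text
(array([0.5154, 0.154 ]), np.float64(105.7241230829878), array([0.2783, 0.6162, 1.0629, 4.5873, 2.3581, 2.9861]))
104.50730449599374
105.13362107458507
lateral about stage est [np.float64(-0.04658813050952193), np.float64(-0.04691404343916545), np.float64(0.05023197502406956), np.float64(0.05057364572160791)]
time_s: 8.45
tcp_pos: [0.5649, -0.0204, 0.0997]
ee_rot: [[0.26, -0.966, -0.003], [-0.966, -0.26, 0.002], [-0.003, 0.003, -1.0]]
wrist_force: [-0.4, -0.0, -3.2]
gripper_width: 0.277
gripper_force: 29.9
time_s: 8.75
tcp_pos: [0.5643, -0.0234, 0.0998]
ee_rot: [[0.256, -0.967, -0.004], [-0.967, -0.256, 0.002], [-0.002, 0.003, -1.0]]
wrist_force: [1.0, 0.2, -2.9]
gripper_width: 0.27
gripper_force: 29.9
[ 0.56427196 -0.02335094  0.09978884] [[0.256, -0.967, -0.004], [-0.967, -0.256, 0.002], [-0.002, 0.003, -1.0]]
```

View pics/top2c.png

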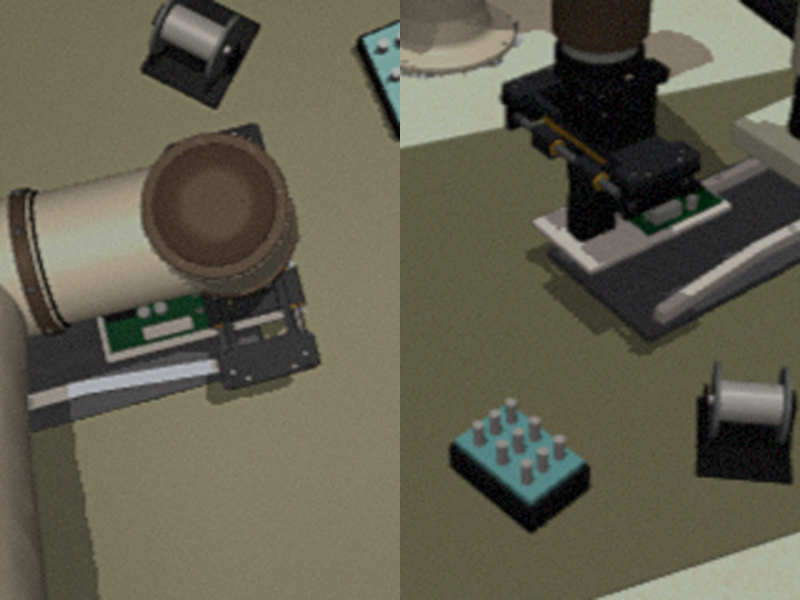

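The picture shows the carrier level in the gripper over the lead-in, with its nose towards the light. Visible nose corners are at top crop (109,360) and scene crop (730,207). I'll check its yaw and droop.

```bash
python3 - <<'E'
from h import *
T,S=PM("top"),PM("scene");np.set_printoptions(precision=4,suppress=True)
t=lambda u,v:(190+u/2.5-.3,150+v/2.5-.3); s=lambda u,v:(270+(u-400)/2.5-.3,110+v/2.5-.3)
h=np.array([.5643,-.0234]);th=np.radians(104.83);u=np.array([np.cos(th),np.sin(th)]);n=np.array([-u[1],u[0]])
L=lambda p:((p[:2]-h)@u,(p[:2]-h)@n)
for z in(.085,.090):
  a,b=atz(T,t(109,360),z),atz(T,t(212,334),z);e=a-b;print(z,"nose+ (135,45)",L(a),"edge yaw",np.degrees(np.arctan2(e[1],e[0])))
  print("nose- (135,-45)",L(atz(S,s(730,207),z)),"rear- (-35,-45)",L(atz(S,s(592,272),z)), "rear+ (-35,45)",L(atz(S,s(535,222),z)))
E
```

```text
0.085 nose+ (135,45) (np.float64(0.13146141637485098), np.float64(0.04201892344391476)) edge yaw 104.19420899659701
nose- (135,-45) (np.float64(0.13478118041750847), np.float64(-0.04496285702935737)) rear- (-35,-45) (np.float64(-0.032034786104465716), np.float64(-0.0446841814080729)) rear+ (-35,45) (np.float64(-0.030423055530680622), np.float64(0.04475402749015621))
0.09 nose+ (135,45) (np.float64(0.13071130802806225), np.float64(0.042369067125555264)) edge yaw 104.19420899659696
nose- (135,-45) (np.float64(0.1297071188037313), np.float64(-0.04961867851782932)) rear- (-35,-45) (np.float64(-0.03585720196406374), np.float64(-0.049342093842426375)) rear+ (-35,45) (np.float64(-0.034257564451702), np.float64(0.03942504647188443))
```

```bash
python3 -m handwheel '[[[0,0,0,0,0.0017,0.015,0],[0,0,0,0,0,0.02,0],[0,0,0,0,0,0.015,0],[0,0,0,0,0,0.008,0],[0,0,0,0,0,0.004,0],[0,0,0,0,0,0,0],[0,0,0,0,0,0,0]]]'
```

```text
time_s: 9.55
tcp_pos: [0.5636, -0.0229, 0.0386]
ee_rot: [[0.257, -0.966, -0.002], [-0.966, -0.257, 0.002], [-0.002, 0.001, -1.0]]
wrist_force: [0.5, -0.3, -2.1]
gripper_width: 0.275
gripper_force: 29.9
```

```bash
python3 -m handwheel '[[[0,0,0,0,0,0.002,0],[0,0,0,0,0,0,0],[0,0,0,0,0,0,0]]]'; python3 -c "
from h import *
s=r.sense();p=s['tcp_pos'][:2]-np.array([.5149,.1562]);th=np.radians(104.83);print(p@[np.cos(th),np.sin(th)],p@[-np.sin(th),np.cos(th)],s['tcp_pos'],s['moment'])"
```

```text
time_s: 9.85
tcp_pos: [0.563, -0.0228, 0.0362]
ee_rot: [[0.257, -0.966, -0.003], [-0.966, -0.257, 0.002], [-0.002, 0.002, -1.0]]
wrist_force: [0.6, -0.6, -2.7]
gripper_width: 0.274
gripper_force: 29.9
-0.18534593772067312 -0.0007181674785641539 [ 0.5630339  -0.02278816  0.03619986] [-0.0530374  -0.02640058 -0.04294594]
```

```bash
python3 -m handwheel '[[[0,0,0,0,0.0007,0.002,0],[0,0,0,-0.006,0,0,0],[0,0,0,-0.01,0,0,0],[0,0,0,-0.01,0,0,0],[0,0,0,-0.01,0,0,0],[0,0,0,-0.01,0,0,0],[0,0,0,-0.008,0,0,0],[0,0,0,0,0,0,0],[0,0,0,0,0,0,0]]]'; python3 -m handwheel '[[[0,0,0,0,0,0.002,0],[0,0,0,0,0,0,0],[0,0,0,0,0,0,0]]]'; python3 -c "
from h import *
s=r.sense();p=s['tcp_pos'][:2]-np.array([.5149,.1562]);th=np.radians(104.83);print(p@[np.cos(th),np.sin(th)],p@[-np.sin(th),np.cos(th)],s['tcp_pos'],s['moment'])"
```

```text
time_s: 10.75
tcp_pos: [0.5483, 0.0295, 0.0341]
ee_rot: [[0.258, -0.966, -0.003], [-0.966, -0.258, 0.002], [-0.002, 0.003, -1.0]]
wrist_force: [-0.5, -0.5, -2.9]
gripper_width: 0.271
gripper_force: 29.9
time_s: 11.05
tcp_pos: [0.5483, 0.0288, 0.0319]
ee_rot: [[0.257, -0.967, -0.003], [-0.967, -0.257, 0.002], [-0.002, 0.003, -1.0]]
wrist_force: [0.2, -0.1, -2.8]
gripper_width: 0.276
gripper_force: 29.9
-0.13170246033172645 0.00028907902215818645 [0.54833005 0.02881062 0.03190581] [-0.00957868 -0.05844455  0.01202355]
```

```bash
for i in 1 2 ; do python3 -m handwheel '[[[0,0,0,0,0,0.0012,0],[0,0,0,0,0,0,0],[0,0,0,0,0,0,0]]]' | egrep 'tcp_pos|force'; done; python3 - <<'E'
from h import *
cv2.imwrite("pics/top3.png",cams.capture("top")[:,:,::-1]);im=cv2.imread("pics/top3.png")
cv2.imwrite("pics/sc3.png",cams.capture("scene")[:,:,::-1]);b=cv2.imread("pics/sc3.png")
cv2.imwrite("pics/3c.png",np.hstack([cv2.resize(x,(400,600),interpolation=cv2.INTER_CUBIC) for x in (im[200:380,170:290],b[130:280,320:420])]))
E
```

```text
tcp_pos: [0.5484, 0.0289, 0.0316]
wrist_force: [-1.9, -1.4, 4.4]
gripper_force: 29.9
tcp_pos: [0.5484, 0.0289, 0.0315]
wrist_force: [-5.1, -0.6, 12.3]
gripper_force: 29.9
```

View pics/3c.png

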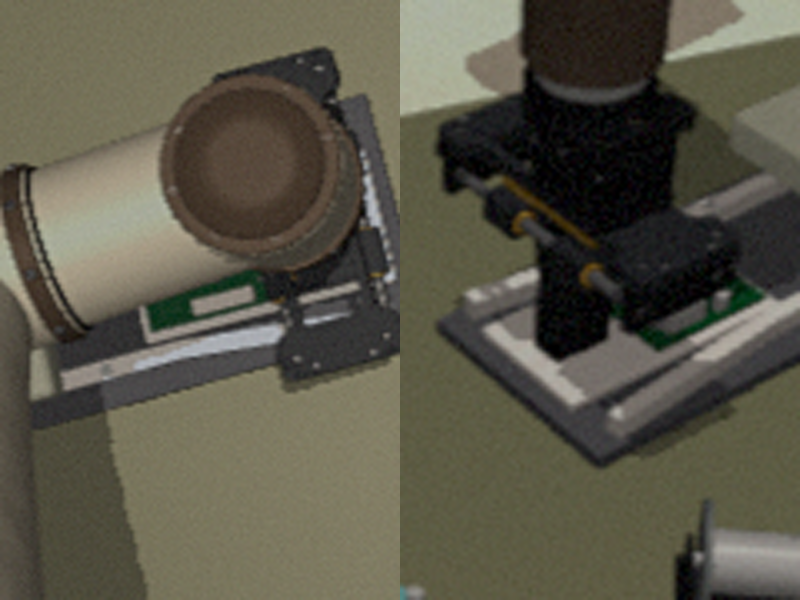

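The carrier lies between the rails on the floor, touching at TCP z = 0.0316 as predicted. I'll ease the pressure and slide.

```bash
cat >st.py <<'E'
from h import *
s=r.sense();p=s['tcp_pos'][:2]-np.array([.5149,.1562]);th=np.radians(104.83);u=np.array([np.cos(th),np.sin(th)]);n=np.array([-u[1],u[0]]);f=np.array(s['wrist_force'])
R=np.array(s['ee_rot']);print("along %.4f lat %.4f z %.4f yaw %.2f"%(p@u,p@n,s['tcp_pos'][2],np.degrees(np.arctan2(R[1,0],R[0,0]))),"F along/lat/z",np.round([f[:2]@u,f[:2]@n,f[2]],1),"M",np.round(s['moment'],2))
E
python3 -m handwheel '[[[0,0,0,0,0,-0.0013,0],[0,0,0,-0.004,0,0,0],[0,0,0,-0.008,0,0,0],[0,0,0,-0.01,0,0,0],[0,0,0,-0.01,0,0,0],[0,0,0,-0.008,0,0,0],[0,0,0,0,0,0,0]]]' | egrep 'time|width'; python3 st.py
```

```text
time_s: 12.45
gripper_width: 0.273
along -0.0898 lat -0.0005 z 0.0315 yaw -75.01 F along/lat/z [0.5 0.5 5.6] M [0.14 0.3  0.02]
```

```bash
python3 -m handwheel '[[[0,0,0,-0.005,0,-0.0005,0],[0,0,0,-0.008,0,0,0],[0,0,0,-0.009,0,0,0],[0,0,0,-0.009,0,0,0],[0,0,0,-0.009,0,0,0],[0,0,0,-0.006,0,0,0],[0,0,0,0,0,0,0],[0,0,0,0,0,0,0]]]' | egrep 'time|width'; python3 st.py;  python3 -m handwheel '[[[0,0,0,-0.004,0,0,0],[0,0,0,-0.006,0,0,0],[0,0,0,-0.005,0,0,0],[0,0,0,-0.003,0,0,0],[0,0,0,0,0,0,0],[0,0,0,0,0,0,0]]]' | egrep 'time|width'; python3 st.py
```

```text
time_s: 13.25
gripper_width: 0.274
along -0.0441 lat 0.0002 z 0.0316 yaw -75.07 F along/lat/z [3.1 0.5 2.6] M [ 0.96  0.43 -0.  ]
time_s: 13.85
gripper_width: 0.272
along -0.0269 lat 0.0005 z 0.0316 yaw -75.10 F along/lat/z [1.2 1.7 0.6] M [ 0.41  0.21 -0.06]
```

```bash
python3 -m handwheel '[[[0,0,0,-0.004,0,0,0],[0,0,0,-0.003,0,0,0],[0,0,0,0,0,0,0],[0,0,0,0,0,0,0]]]' | egrep 'time|width'; python3 st.py; for i in 1 2 3; do python3 -m handwheel '[[[0,0,0,-0.0015,0,0,0],[0,0,0,0,0,0,0],[0,0,0,0,0,0,0]]]' | egrep 'time'; python3 st.py;done
```

```text
time_s: 14.25
gripper_width: 0.272
along -0.0200 lat 0.0004 z 0.0316 yaw -75.09 F along/lat/z [0.2 0.2 1.4] M [ 0.24  0.07 -0.08]
time_s: 14.55
along -0.0188 lat 0.0005 z 0.0316 yaw -75.11 F along/lat/z [ 0.6 -0.4 -0.2] M [ 0.01 -0.06 -0.06]
time_s: 14.85
along -0.0173 lat 0.0005 z 0.0316 yaw -75.10 F along/lat/z [-0.4  0.3 -1.3] M [-0.04 -0.09 -0.06]
time_s: 15.15
along -0.0157 lat 0.0004 z 0.0316 yaw -75.09 F along/lat/z [ 0.4 -0.2 -2.3] M [ 0.05 -0.05 -0.01]
```

```bash
for i in 1 2 3; do python3 -m handwheel '[[[0,0,0,-0.001,0,0.0002,0],[0,0,0,0,0,0,0],[0,0,0,0,0,0,0]]]' | egrep 'time'; python3 st.py;done
```

```text
time_s: 15.45
along -0.0149 lat 0.0004 z 0.0316 yaw -75.09 F along/lat/z [-1.2  0.1 -1.1] M [-0.18 -0.08 -0.02]
time_s: 15.75
along -0.0139 lat 0.0002 z 0.0316 yaw -75.08 F along/lat/z [-1.6 -0.2  1.6] M [-0.54 -0.12 -0.01]
time_s: 16.05
along -0.0134 lat 0.0001 z 0.0315 yaw -75.07 F along/lat/z [-4.8  0.4  2.7] M [-1.32 -0.4   0.08]
```

```bash
for i in 1 2; do python3 -m handwheel '[[[0,0,0,-0.001,0,0,0],[0,0,0,0,0,0,0],[0,0,0,0,0,0,0]]]' | egrep 'time'; python3 st.py;done
```

```text
time_s: 16.35
along -0.0133 lat -0.0000 z 0.0315 yaw -75.05 F along/lat/z [-8.4 -1.3  1.5] M [-2.36 -1.14  0.09]
time_s: 16.65
along -0.0132 lat -0.0001 z 0.0316 yaw -75.04 F along/lat/z [-14.   -2.2   1.7] M [-3.4  -1.73  0.19]
```

Firm against the stop: no motion, 14 N. I'll let go, opening only part-way to stay clear of the rails, and rise.

```bash
python3 -m handwheel '[[[0,0,0,0,0,0,0.045],[0,0,0,0,0,0,0.045],[0,0,0,0,0,0,0.045],[0,0,0,0,0,0,0.045],[0,0,0,0,0,0,0.045]]]'; python3 st.py
```

```text
time_s: 17.15
tcp_pos: [0.5172, 0.146, 0.0311]
ee_rot: [[0.258, -0.966, -0.003], [-0.966, -0.258, 0.002], [-0.003, 0.002, -1.0]]
wrist_force: [-0.1, 0.4, 0.3]
gripper_width: 0.508
gripper_force: 0.0
along -0.0104 lat 0.0003 z 0.0311 yaw -75.07 F along/lat/z [ 0.4 -0.   0.3] M [ 0.01 -0.08  0.  ]
```

Free of contact. I'll rise straight up, then back off along tool +x, away from the scope, and check.

```bash
python3 -m handwheel '[[[0,0,0,0,0,-0.01,0.045],[0,0,0,0,0,-0.02,0.045],[0,0,0,0,0,-0.03,0.045],[0,0,0,0,0,-0.03,0.045],[0,0,0,0.03,0,-0.03,0.045],[0,0,0,0.04,0,-0.03,0.045],[0,0,0,0.045,0,0,0.045],[0,0,0,0.045,0,0,0.045],[0,0,0,0.045,0,0,0.045],[0,0,0,0.045,0,0,0.045],[0,0,0,0.03,0,0,0.045],[0,0,0,0,0,0,0.045]]]'; python3 - <<'E'
from h import *
cv2.imwrite("pics/top4.png",cams.capture("top")[:,:,::-1]);im=cv2.imread("pics/top4.png")
cv2.imwrite("pics/sc4.png",cams.capture("scene")[:,:,::-1]);b=cv2.imread("pics/sc4.png")
cv2.imwrite("pics/4c.png",np.hstack([cv2.resize(x,(400,600),interpolation=cv2.INTER_CUBIC) for x in (im[200:380,150:270],b[130:280,380:480])]))
E
```

```text
time_s: 18.35
tcp_pos: [0.5902, -0.1285, 0.1808]
ee_rot: [[0.253, -0.968, -0.003], [-0.968, -0.253, 0.001], [-0.002, 0.002, -1.0]]
wrist_force: [0.1, 1.1, -0.4]
gripper_width: 0.517
gripper_force: 0.0
```

View pics/4c.png

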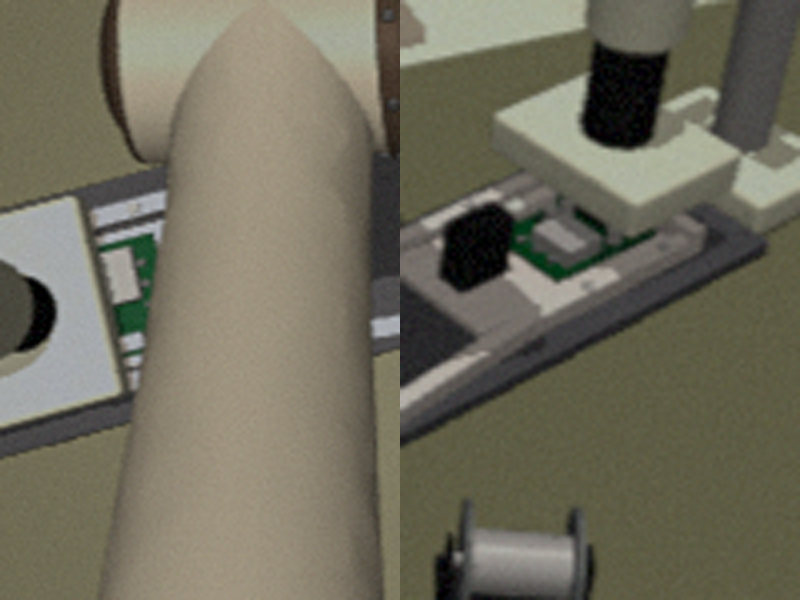

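The carrier is home and flat between the rails under the ring light. The handle, at about (478,245) in the right panel, stands clear, and the reel is untouched. The contact point (-0.0134 against the expected -0.015) and the 14 N hard stop confirm the nose is against the stop bar.

```bash
python3 -c "
from station import r
print(r.finish_job())"
```

```text
the job is handed in; nothing more can be done
None
```

I put the large carrier nose first into the guide track, slid it under the ring light up against the end stop, let go with it lying flat, and handed the job in at about 18.5 s, with the microscope, reel, jar and tip block untouched as far as I could tell.

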